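# Pry open the gear-drive housing

## Task

Open the cream gear-drive housing for inspection: take the flat pry bar, push its blade into the slot under the free front edge of the hinged cover, lever the cover up with it (not with the fingers) and swing the cover back clearly past upright, where it stays open. Then set the pry bar down, without dropping it, lying wholly on the black rubber mat. Leave the other loose things where they are.

Things in the scene. Friction and masses are not known exactly. Their poses are not given: they have to be found in the camera images.
- case: cream gear-drive housing fixed to the bench, 150 x 150 mm, walls 70 mm high and 5 mm thick, closed on top by the cover. Origin: centre of its underside, on the bench top; x points from the slotted front (which looks roughly towards the robot) to the hinge at the back, z up. Inside it is open from 50 mm height up to the cover (gears lie lower).
- slot (a point): centre of the slot opening in the outer front face of the housing, 64 mm above the bench. The slot is a gap in the 5 mm thick front wall, 70 mm wide and 12 mm high: its floor is at 58 mm, its roof is the underside of the cover's free edge at 70 mm. A dark steel ledge, 70 mm wide, juts 15 mm out of the front face below it, its top level with the slot's floor. Axes as case; x points into the slot.
- hinge (a point): centre of the hinge line at the back top edge of the housing (75 mm behind the housing's centre, 73 mm above the bench), which runs along the y axis of case. Axes as case.
- cover (a joint): angle of the cover about its hinge (rad): 0 closed and flat, 1.57 upright, stop at 1.92. The cover is a flat plate 150 x 150 mm, 6 mm thick, 100 g, reaching from the hinge to the front face; its mid-plane passes through the hinge line, so its underside is 3 mm below hinge when closed. It has no handle or catch; its hinge is stiff, so that it stays at any angle it is left at; it takes about 1.5 N at the free edge to raise it.
- bar_grip (a point): a point in the middle of the pry bar's handle section, half-way up: it lies 45 mm behind the joint of handle and blade. x points along the bar to the blade's tip, z up. The bar is 200 mm long, 160 g: a straight wooden handle 110 mm long, 22 mm wide (y), 28 mm high, and a steel blade 90 mm long, 24 mm wide, 3 mm thick, level, whose mid-plane is half-way up the handle. It lies on the underside of the handle, the blade 12.5 mm clear of the bench.
- bar_tip (a point): middle of the end of the blade, half-way up its 3 mm thickness; 135 mm from bar_grip. Axes as bar_grip.
- bar_butt (a point): middle of the handle's rear end, half-way up; 65 mm behind bar_grip. Axes as bar_grip.
- mat: black rubber mat fixed to the bench, 260 mm (x) x 130 mm (y), 4 mm thick. Origin: centre of its underside; its x axis is its long side.
- gear_big: bystander: steel spur gear lying flat, 90 mm across, 18 mm high. Origin: centre of its underside.
- gear_small: bystander: brass spur gear lying flat, 64 mm across, 16 mm high. Origin: centre of its underside.
- coil: bystander: copper ring, 80 mm across, 25 mm high. Origin: centre of its underside.
- weight: bystander: brass weight with a knob, 60 mm across, 70 mm high. Origin: centre of its underside.
- block: bystander: aluminium block 100 x 40 x 30 mm. Origin: centre of its underside.
- driver: bystander: screwdriver with a grey handle, 180 mm long. Origin: a point on the tool, underside.
There are look-alikes about, which are no part of the job. Leave any turquoise look-alike of the part that bears bar_grip alone.

How it is judged (in metres and radians):
On the way, in this order (a step that is already met when the one before it is completed fails the run):
1. the pry bar has raised the cover by more than 0.25 rad, the fingers not touching the cover (value of joint cover above 0.25 rad and contact force between prybar and cover above 0.1 N and contact force between the fingers and cover below 0.1 N), for 0.1 s.
2. the cover is swung back past upright (more than 1.62 rad) (value of joint cover above 1.62 rad), for 0.2 s.
At the end, for the whole second after the job is handed in: The cover stands open past upright (more than 1.62 rad), and the pry bar lies released and still on the mat: both its ends over the 260 x 130 mm mat, handle and blade tip lower than 30 mm above the bench (value of joint cover above 1.62 rad and x of bar_tip in the frame of mat between -0.13 and 0.13 m and y of bar_tip in the frame of mat between -0.065 and 0.065 m and x of bar_butt in the frame of mat between -0.13 and 0.13 m and y of bar_butt in the frame of mat between -0.065 and 0.065 m and height (world z) of each of bar_grip, bar_tip below 0.03 m and linear speed of prybar below 0.02 m/s); the robot touches nothing.
It fails at once if the pry bar is dropped (falls freely from more than about 20 mm) (linear speed of prybar above 0.65 m/s and contact force between the fingers and prybar below 0.05 N).
It fails at once if the fingers push the cover before it has been levered up (value of joint cover between 0.03 and 0.25 rad and contact force between the fingers and cover above 1 N).
It fails at once if another loose thing (gears, copper ring, weight, block, screwdriver) is moved by more than 30 mm (distance of any of gear_big, gear_small, coil, weight, block, driver from where it was at the start of the episode above 0.03 m).
It also fails if it takes over 59 s, if anything falls off the work surface, if the arm or the gripper's body presses on something with over 40 N, if the wrist force passes 120 N, or if a joint passes its speed limit or range.

## Robot

A 6-joint arm with a two-finger parallel gripper is mounted at the origin on the work surface. World frame = base frame: x ahead of the robot, y to its left, z up, the work surface at z = 0. Lengths are in mm, angles in degrees, forces in N, time in s.
With the tool pointing down it reaches from about 250 to 725 mm from the base axis. Payload 4 kg.
Tool frame: the origin (TCP) lies at the very end of the fingers, on their centre line; the grasp point (between the pads) lies 19 mm behind it (bot.grip_point_offset is the distance from the TCP to the grasp point, in mm); z points along the fingers, y is the line along which they close (so a half turn about z gives the same grasp; the last joint's range is limited). The gripper opens to 85 mm and grips with 20 to 120 N. Pads are 22 mm wide; open, the fingers measure 114 mm over their backs; the gripper's body (76 mm by 85 mm) begins 54 mm behind the grasp point. The pads swing forward as they close: fully open they stand 13 mm farther back than shut.
Start: joints at [0, 13.785, 0.286, 76.501, 0, 90], TCP at [499.999, -0, 191.906] pointing down, gripper open.
Joint ranges: [-155.79, 155.79], [-60.16, 107.12], [-62.33, 73.08], [-114, 123.19], [-81.49, 82.49], [-180, 180]. Speed limits (degrees/s): [159.86, 159.86, 180, 180, 180, 180].

## Interface

Orientations are given as a 3x3 rotation matrix whose columns are the frame's x, y, z axes.
In Python, from workcell import bot gives the robot as it stands.
- The arm moves only by the shell command python3 -m inch 'ROWS'. ROWS is JSON, a list of rows, each a list of 7 numbers: the opening in per cent of the stroke, from 0 (shut) to 100 (fully open), then the shift along the tool's x, y, z as a fraction of full scale, then the turn, a rotation vector about the tool's x, y, z as a fraction of full scale. A call has 1 to 20 rows; each row shifts and turns the commanded pose from where the row before left it, along the tool's axes as they then stand; what a row does not reach is not made up. Full scale, the value 1, is 0.6 m for a shift and 90 degrees for a turn. A row lasts 1/12 s, in which the tool goes at most 41.7 mm and 7.16 degrees, less where a joint would pass 70% of its speed; a pose out of reach is approached as far as the arm can. A call with a number of a shift or a turn outside -1 to 1 is refused whole. A call with a gripper value outside its range is refused whole. The fingers move at their own pace and stop on an object; the grip force is fixed at half the most. Time passes only in rows, so rows that do not move let the fingers close. It gives the time, the measured TCP pose, the force, the opening and the grip force at its end, in the units of the state.
- bot.observe(): the state, without advancing time (a new reading comes with each control period).
- bot.snapshot(name): name is "scene" or "side" or "wrist"; returns (picture, depth): 420x560x3 uint8, red, green, blue; 420x560 float32, mm along the optical axis (not along the pixel's ray), 0 where there is no reading.
- bot.camera_model(name): a dict with "intrinsics" (3x3 intrinsics, pixels), "position" and "attitude" of the camera in the world; the wrist camera has in their place "tool_from_camera" (4x4, takes a point from camera to tool coordinates, whose origin is the TCP and whose axes are the flange's). Camera axes: x right, y up, looking along -z (the intrinsics and any distortion apply to the point x, -y, -z); pixel columns grow to the right and rows downward; lengths in mm; the calibration is good to about 2 mm. A picture is of the moment at which its call begins: read the wrist's pose just before it. camera_model takes no time and is no camera call.
- bot.finish_job(): hands the job in; it is judged then, once.
The state is a dict: "t": time; "qpos": joint angles; "qd": joint speeds; "effort": joint torques, N m; "eef_pos": TCP position; "ee_rot": TCP orientation; "contact_force": force on the tool from outside, world axes, zero at the start; "moment": the same for the moment, N m; "gripper_width": opening from 0.0 (shut) to 1.0 (fully open); "grasp_force": force on a finger pad.
Only numpy, scipy, OpenCV 4.12 (cv2) and the standard library are available. Lean on these libraries where they do the work, as an engineer would, in place of code of your own. Each camera call takes 0.05 s, during which the arm holds its last target. There are 200 camera calls.

## Working session

There is one attempt and no reset: what is moved stays moved. The work goes in short steps, Python scripts to look and compute and a shell command to move; the robot and the scene stay as the last step left them, time stands still between calls to the robot, and variables do not carry over. Pictures are saved under pics/ and viewed, at most 10 in all, crops included, and the job is handed in when it is done.

```bash
mkdir -p pics; ls; cat > h.py <<'E'
import numpy as np, cv2
from workcell import bot
def cam(name):
    m=bot.camera_model(name); K=np.array(m["intrinsics"])
    if name=="wrist":
        s=bot.observe(); T=np.eye(4); T[:3,:3]=s["ee_rot"]; T[:3,3]=s["eef_pos"]
        M=T@np.array(m["tool_from_camera"]); return K,M[:3,:3],M[:3,3],m
    return K,np.array(m["attitude"]),np.array(m["position"]),m
def cloud(depth,c):
    K,R,p,_=c; v,u=np.mgrid[:depth.shape[0],:depth.shape[1]]
    d=depth; P=np.stack([(u-K[0,2])/K[0,0]*d,-(v-K[1,2])/K[1,1]*d,-d],-1)
    return P@R.T+p
def plane(uv,z,c):
    K,R,p,_=c; uv=np.atleast_2d(uv).astype(float)
    r=np.c_[(uv[:,0]-K[0,2])/K[0,0],-(uv[:,1]-K[1,2])/K[1,1],-np.ones(len(uv))]@R.T
    return p+r*((z-p[2])/r[:,2])[:,None]
def snap(name,f):
    c=cam(name); im,d=bot.snapshot(name); cv2.imwrite(f"pics/{f}.png",im[:,:,::-1]); np.savez(f"pics/{f}.npz",im=im,d=d,R=c[1],p=c[2],K=c[0]); return im,d,c
def load(f):
    z=np.load(f"pics/{f}.npz"); return z["im"],z["d"],(z["K"],z["R"],z["p"],None)
E
python3 - <<'E'
from h import *
for n in("scene","side"):
    im,d,c=snap(n,n+"0"); print(n,c[3],)
a=cv2.imread("pics/scene0.png");b=cv2.imread("pics/side0.png")
E
```

```text
pics
scene {'intrinsics': array([[538.80028605,   0.        , 285.34101227],
       [  0.        , 538.80028605, 214.90151366],
       [  0.        ,   0.        ,   1.        ]]), 'position': array([1158.83949813,  -53.55489255, 1167.42918618]), 'attitude': array([[ 0.03065584, -0.83851282,  0.54401881],
       [ 0.99940649,  0.01715829, -0.02987065],
       [ 0.0157125 ,  0.54461164,  0.83854116]])}
side {'intrinsics': array([[519.17382116,   0.        , 289.68062194],
       [  0.        , 519.17382116, 207.41248037],
       [  0.        ,   0.        ,   1.        ]]), 'position': array([-316.7207886 , -792.08087142,  858.10476432]), 'attitude': array([[ 0.67924955,  0.42968672, -0.59497005],
       [-0.73375228,  0.38093579, -0.56257934],
       [-0.01508749,  0.8186924 ,  0.57403408]])}
```

View pics/scene0.png

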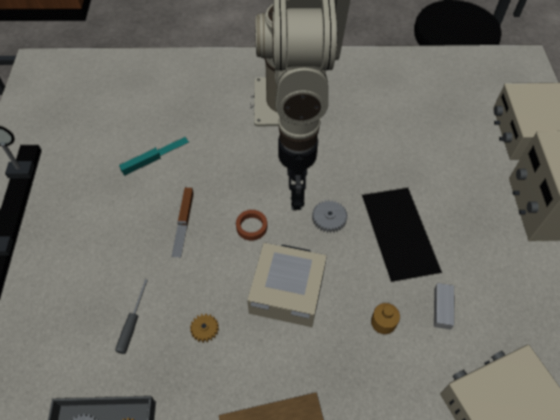

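View pics/side0.png

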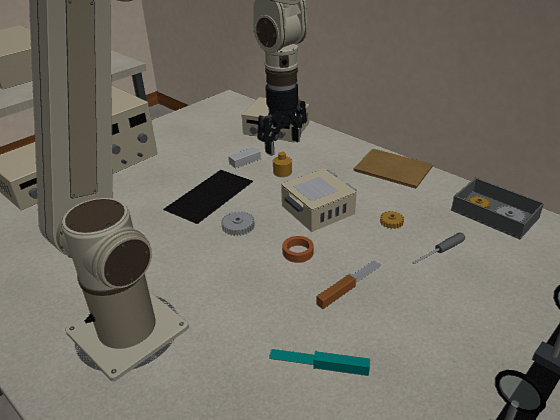

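Two candidates for the pry bar: the brown-handled one with a steel blade (scene 185,205 to 178,255; side 335,292 to 380,263) and the turquoise one (scene 155,155). The brown wooden handle fits the description, and turquoise is excluded. The case is at scene (288,283), with its dark ledge at (296,248). The coil (251,224) and big gear (330,215) stand in front of it, and the mat is at (400,233).

```bash
python3 - <<'E'
from h import *
a=cv2.imread("pics/scene0.png")[130:340,110:390]; cv2.imwrite("pics/crop0.png",cv2.resize(a,None,fx=2.8,fy=2.8,interpolation=cv2.INTER_CUBIC))
for n in("scene0","side0"):
    im,d,c=load(n); P=cloud(d,c); hsv=cv2.cvtColor(im,cv2.COLOR_RGB2HSV)
    if n=="scene0": roi={'bar':(165,180,200,262),'case':(240,240,335,335),'mat':(355,180,445,285),'coil':(232,205,272,243),'gearb':(308,196,352,234),'gears':(186,310,222,345),'weight':(368,298,405,335),'block':(430,278,460,330)}
    else: roi={'bar':(310,255,385,310),'case':(275,165,360,232),'mat':(160,165,258,225),'coil':(278,232,318,265),'gearb':(218,208,258,240)}
    for k,(u0,v0,u1,v1) in roi.items():
        p=P[v0:v1,u0:u1].reshape(-1,3); zmin=2.5 if k=='mat' else 8
        h=hsv[v0:v1,u0:u1].reshape(-1,3)
        m=(p[:,2]>zmin)&(p[:,2]<110) if k!='mat' else h[:,2]<40
        q=p[m]
        if k=='case': q=q[q[:,2]>66]
        (cx,cy),(w,hh),ang=cv2.minAreaRect(q[:,:2].astype(np.float32))
        print(n,k,len(q),np.round([cx,cy,w,hh,ang],1),'z',np.round(np.percentile(q[:,2],[5,50,95]),1), np.round(cv2.boxPoints(((cx,cy),(w,hh),ang)).ravel()))
    # bar parts
    u0,v0,u1,v1=roi['bar'];p=P[v0:v1,u0:u1].reshape(-1,3);h=hsv[v0:v1,u0:u1].reshape(-1,3)
    brown=(h[:,1]>120)&(p[:,2]>22)
    r=cv2.minAreaRect(p[brown][:,:2].astype(np.float32)); print('handle',r,np.median(p[brown],0),cv2.boxPoints(r).ravel())
    bl=(h[:,1]<100)&(p[:,2]>9)&(p[:,2]<22)
    print('blade',cv2.minAreaRect(p[bl][:,:2].astype(np.float32)),np.median(p[bl],0))
E
```

```text
scene0 bar 705 [ 408.7 -267.6   31.6  236.2   83.5] z [12.1 20.6 31.3] [ 290. -270.  524. -297.  528. -265.  293. -238.]
scene0 case 4228 [620.1 -15.8 150.4 161.8  75.6] z [72.6 76.6 80.2] [ 523.  -69.  680. -109.  717.   37.  560.   77.]
scene0 mat 4246 [761.  184.6 222.2 900.3  72.9] z [0.7 4.7 8.8] [ 298.  210. 1159.  -54. 1224.  159.  363.  423.]
scene0 coil 528 [ 459.6 -100.6   79.2  125.4   84.8] z [ 9.5 23.8 28.9] [ 394. -134.  519. -146.  526.  -67.  401.  -55.]
scene0 gearb 843 [413.6 100.1  89.4  90.3  83.1] z [12.1 18.8 24.7] [363.  61. 453.  50. 464. 139. 374. 150.]
scene0 gears 591 [ 705.1 -204.3   64.4   63.3   23.9] z [11.6 16.4 22.3] [ 663. -188.  688. -246.  747. -220.  722. -162.]
scene0 weight 697 [699.3 202.4  57.7  60.3  83.7] z [14.9 47.8 71.1] [666. 177. 726. 170. 732. 228. 672. 234.]
scene0 block 842 [668.7 343.4  45.9 102.5  82.6] z [15. 30. 34.] [615. 327. 717. 314. 723. 360. 621. 373.]
handle ((748.0062255859375, -177.31536865234375), (856.9511108398438, 45.13241958618164), 13.749771118164062) [ 383.17948591 -265.42429159   28.29150946] [ 326.4459  -257.236
[... 502 characters left out ...]
  48.2] z [0.  3.1 6.5] [-509. -621. -317. -792.  651.  292.  460.  463.]
side0 coil 505 [ 436.8 -104.    82.8   78.7    6.1] z [ 9.5 22.2 26.6] [ 391.  -69.  400. -148.  482. -139.  474.  -60.]
side0 gearb 567 [412.9  95.7  90.5  87.5  38.6] z [10.7 17.2 22.8] [350. 102. 405.  33. 476.  90. 421. 158.]
handle ((39.843414306640625, -503.339111328125), (914.2113647460938, 79.10157012939453), 34.05501174926758) [ 376.22548206 -273.73609068   27.20940757] [-361.01675 -726.5453  -316.7208  -792.08093  440.70358 -280.13293
  396.40762 -214.59729]
blade ((427.35845947265625, -275.80755615234375), (27.225418090820312, 202.0244598388672), 84.21263885498047) [ 484.03348655 -281.89457419   14.91328911]
```

View pics/crop0.png

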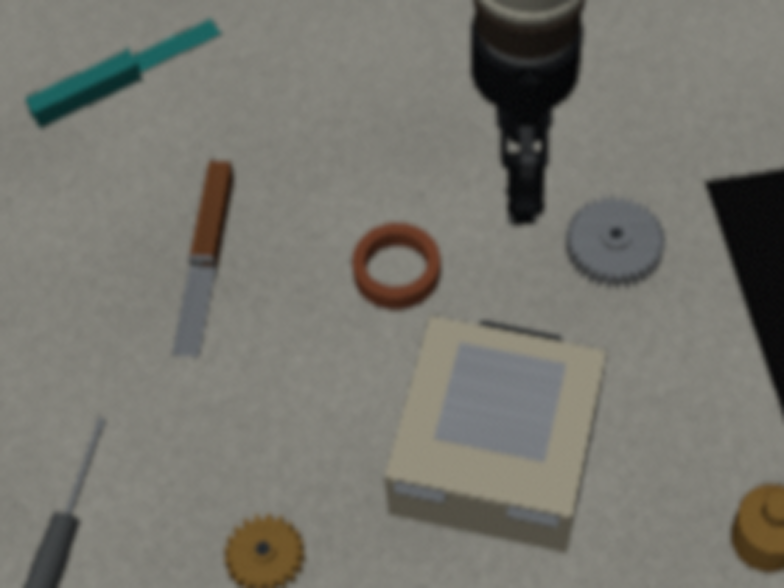

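The crop shows the brown wooden handle with its grey blade, and the turquoise one is clearly separate. So the brown one is the pry bar. Next I'll refine the poses by casting mask contours onto known heights.

```bash
python3 - <<'E'
from h import *
print(np.round(bot.observe()["ee_rot"],3))
def big(m):
    cs,_=cv2.findContours(m.astype(np.uint8),cv2.RETR_EXTERNAL,cv2.CHAIN_APPROX_NONE); return max(cs,key=cv2.contourArea)[:,0,:]
R={'scene0':dict(bar=(165,180,200,262),mat=(350,180,450,290),case=(240,240,335,335)),'side0':dict(bar=(310,255,385,310),mat=(155,160,260,228),case=(272,160,362,232))}
for n in R:
    im,d,c=load(n); P=cloud(d,c); hsv=cv2.cvtColor(im,cv2.COLOR_RGB2HSV)
    def box(k):
        u0,v0,u1,v1=R[n][k]; m=np.zeros(d.shape,bool); m[v0:v1,u0:u1]=1; return m
    def rect(uv,z):
        r=cv2.minAreaRect(plane(uv,z,c)[:,:2].astype(np.float32)); return np.round([*r[0],*r[1],r[2]],1)
    H,S,V=cv2.split(hsv)
    print(n,'mat',rect(big(box('mat')&(V<45)),4))
    br=box('bar')&(S>120)&(H<25); uv=big(br); q=plane(uv,24,c)
    print('handle rays z=24',rect(uv,24))
    z=P[br]; z=z[(z[:,2]>20)&(z[:,2]<40)]; print('handle depth med',np.median(z,0))
    lo=P[box('bar')&(d>0)]; lo=lo[(lo[:,2]>9)&(lo[:,2]<40)]; 
    top=box('case')&(d>0)&(P[:,:,2]>68)&(P[:,:,2]<86); top=cv2.morphologyEx(top.astype(np.uint8),cv2.MORPH_OPEN,np.ones((5,5)))
    print('case top',rect(big(top),76))
    bl=box('bar')&(S<70)&(d>0)&(P[:,:,2]>10)&(P[:,:,2]<22)
    bl=cv2.morphologyEx(bl.astype(np.uint8),cv2.MORPH_OPEN,np.ones((3,3))); uv=big(bl); print('blade',rect(uv,15.5), np.round(plane(uv,15.5,c)[:,0].max()))
E
```

```text
[[ 0.     1.    -0.002]
 [ 1.    -0.    -0.   ]
 [-0.    -0.002 -1.   ]]
scene0 mat [460.6 275.6 255.2 125.8   9.7]
handle rays z=24 [ 377.4 -266.2   21.    98.7   84.8]
handle depth med [ 383.03942583 -265.43826939   28.27865327]
case top [621.  -15.7 150.  161.   75.6]
blade [ 479.  -276.8   23.8   92.9   84.8] 525.0
side0 mat [459.6 270.7 260.5 129.6   9.7]
handle rays z=24 [ 375.6 -277.3   37.2  122.5   84.8]
handle depth med [ 377.97165081 -274.47850545   27.03552728]
case top [615.8 -22.1 157.6 163.1  75.7]
blade [ 484.7 -281.8   24.7   84.4   84.2] 527.0
```

```bash
python3 -m inch '[[100,-0.05,-0.02,0.005,0,0,0],[100,-0.05,-0.02,0.005,0,0,0],[100,-0.05,-0.02,0.005,0,0,0],[100,-0.05,-0.02,0.005,0,0,0],[100,-0.05,-0.02,0.005,0,0,0],[100,-0.05,-0.02,0.005,0,0,0],[100,-0.05,-0.02,0.005,0,0,0],[100,-0.05,-0.02,0.005,0,0,0],[100,-0.05,-0.02,0.005,0,0,0]]'
python3 -m inch '[[100,0,0,0,0,0,-0.067],[100,0,0,0,0,0,-0.067],[100,0,0,0,0,0,-0.067],[100,0,0,0,0,0,-0.067],[100,0,0,0,0,0,-0.067],[100,0,0,0,0,0,-0.067],[100,0,0,0,0,0,-0.067],[100,0,0,0,0,0,-0.067],[100,0,0,0,0,0,-0.067],[100,0,0,0,0,0,-0.067],[100,0,0,0,0,0,-0.067],[100,0,0,0,0,0,-0.067],[100,0,0,0,0,0,-0.067],[100,0,0,0,0,0,-0.067],[100,0,0,0,0,0,0],[100,0,0,0,0,0,0]]'
python3 - <<'E'
from h import *
im,d,c=snap("wrist","w1"); print(np.round(bot.observe()["ee_rot"],3),bot.observe()["qpos"]); print(c[2],c[1])
E
```

```text
t: 0.85
eef_pos: [390.9, -271.1, 164.4]
ee_rot: [[-0.0, 1.0, -0.001], [1.0, 0.0, 0.001], [0.001, -0.001, -1.0]]
contact_force: [-0.1, 0.6, -0.1]
gripper_width: 1.0
grasp_force: 0.0
t: 2.18
eef_pos: [391.7, -269.8, 164.6]
ee_rot: [[-0.995, 0.1, -0.001], [0.1, 0.995, 0.0], [0.001, 0.0, -1.0]]
contact_force: [0.5, 0.7, 0.2]
gripper_width: 0.999
grasp_force: 0.0
[[-0.995  0.1   -0.001]
 [ 0.1    0.995  0.   ]
 [ 0.001  0.    -1.   ]] [-3.45567684e+01  1.18957402e+01 -6.28003776e+00  7.18641736e+01
 -1.54124909e-03 -2.88355665e+01]
[ 314.37479563 -262.09822215  347.4155771 ] [[ 9.92827161e-02 -9.47635673e-01 -3.03528538e-01]
 [ 9.95058977e-01  9.47835227e-02  2.95587051e-02]
 [ 7.58620628e-04 -3.04963465e-01  9.52363749e-01]]
```

View pics/w1.png

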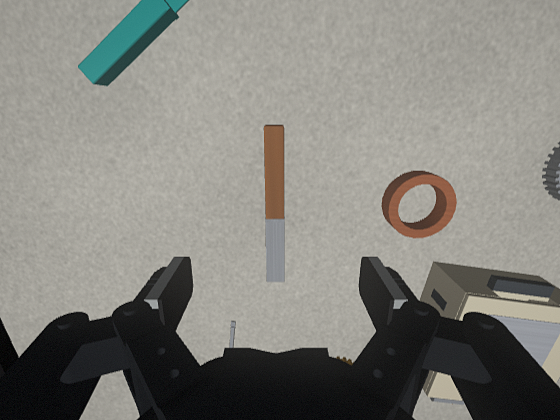

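The wrist view shows the handle from (275,125) to (275,218), with the blade tip at (275,281). Bar and gripper look aligned.

```bash
python3 - <<'E'
from h import *
im,d,c=load("w1"); H,S,V=cv2.split(cv2.cvtColor(im,cv2.COLOR_RGB2HSV)); P=cloud(d,c)
m=np.zeros(d.shape,np.uint8); m[118:225,255:300]=1; m&=((S>110)&(H<25)).astype(np.uint8)
uv=np.argwhere(m)[:,::-1]; r=cv2.minAreaRect(plane(uv,28,c)[:,:2].astype(np.float32)); print(r, np.median(P[m>0],0))
m2=np.zeros(d.shape,np.uint8); m2[224:300,255:300]=1; b=m2&((P[:,:,2]>9)&(d>0)).astype(np.uint8)
uv2=np.argwhere(b)[:,::-1]; print(cv2.minAreaRect(plane(uv2,15.5,c)[:,:2].astype(np.float32)),np.median(P[b>0],0))
for v in (282,219,125): print(v,plane([[275,v]],28 if v<223 else 15.5,c))
E
```

```text
((381.0687561035156, -270.45037841796875), (20.844539642333984, 104.83599853515625), 84.75906372070312) [ 376.90474984 -269.86618513   28.90533909]
((487.95391845703125, -280.0118713378906), (23.554990768432617, 82.40737915039062), 84.8194351196289) [ 485.59730688 -279.55060964   16.45442564]
282 [[ 528.96764164 -283.83107713   15.5       ]]
219 [[ 435.78606756 -274.48244884   28.        ]]
125 [[ 329.11880158 -263.79044275   28.        ]]
```

```bash
python3 -m inch '[[100,0,-0.0025,0.035,0,0,0],[100,0,0,0.035,0,0,0],[100,0,0,0.035,0,0,0],[100,0,0,0.035,0,0,0],[100,0,0,0.035,0,0,0],[100,0,0,0.035,0,0,0],[100,0,0,0.02,0,0,0],[100,0,0,0.02,0,0,0],[100,0,0,0.02,0,0,0],[0,0,0,0,0,0,0],[0,0,0,0,0,0,0],[0,0,0,0,0,0,0],[0,0,0,0,0,0,0],[0,0,0,0,0,0,0],[0,0,0,0,0,0,0],[0,0,0,0,0,0,0],[0,0,0,0,0,0,0],[0,0,0,0,0,0,0]]'
```

```text
t: 3.73
eef_pos: [391.9, -271.5, 3.1]
ee_rot: [[-0.995, 0.097, 0.0], [0.097, 0.995, -0.0], [-0.0, -0.0, -1.0]]
contact_force: [-0.4, -0.2, 0.3]
gripper_width: -0.003
grasp_force: 0.0
```

The fingers shut on nothing, so I'll look.

```bash
python3 - <<'E'
from h import *
snap("wrist","w2"); snap("side","s2")
a=cv2.imread("pics/w2.png"); b=cv2.imread("pics/s2.png")[200:340,270:430]
cv2.imwrite("pics/c2.png",np.hstack([cv2.resize(a,(400,300)),cv2.resize(b,(400,300))]))
E
```

```text
(no output)
```

View pics/c2.png

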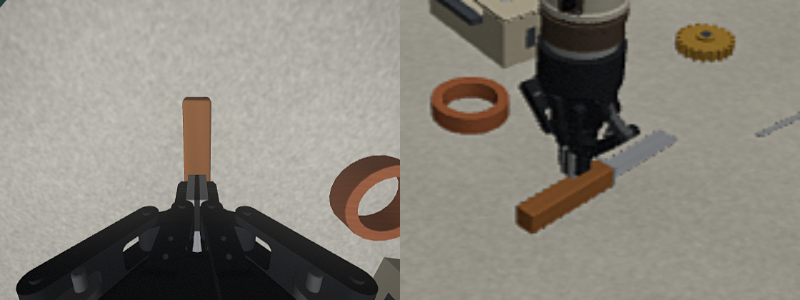

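```bash
python3 - <<'E'
from h import *
im,d,c=load("w2"); P=cloud(d,c)
print('bench',np.median(P[60:120,60:180].reshape(-1,3),0),'handle',np.median(P[150:240,265:285].reshape(-1,3),0))
print(bot.observe())
im,d,c=load("s2"); K,R,p,_=c
for q in ([391.9,-271.5,3.1],[391.9,-271.5,28],[436,-274.5,28]):
    x=R.T@(np.array(q)-p); print(q,K[0,0]*x[0]/-x[2]+K[0,2],K[1,1]*-x[1]/-x[2]+K[1,2])
P=cloud(d,c); print(np.round(P[262:292:3,336:346:3,:],0).tolist())
E
```

```text
bench [ 293.82874629 -355.15020789    0.83491556] handle [ 359.34998025 -268.75210681   28.83211504]
{'t': 3.8333, 'qpos': array([-3.47168816e+01,  2.11881565e+01, -2.03189495e+01,  4.84892116e+01,
       -1.47465707e-03, -2.91348283e+01]), 'qd': array([ 0.03898001,  0.18648112, -0.00899325, -0.08387528,  0.03472274,
        0.0017764 ]), 'effort': array([ 6.64307231e-05, -3.78785741e+01,  1.97327256e+01, -1.20433897e-04,
       -1.95688599e-04,  3.21652751e-04]), 'eef_pos': array([ 391.85875932, -271.51745515,    2.95734357]), 'ee_rot': array([[-9.95257916e-01,  9.72711621e-02,  3.81695541e-05],
       [ 9.72711598e-02,  9.95257915e-01, -5.77583727e-05],
       [-4.36067749e-05, -5.37716809e-05, -9.99999998e-01]]), 'contact_force': array([ 0.84314704, -0.01565625, -0.09682225]), 'moment': array([-0.05075691,  0.00881171,  0.01307261]), 'grasp_force': 0.0, 'gripper_width': -0.0035205942155068547}
[391.9, -271.5, 3.1] 338.03355294231915 292.3534445166733
[391.9, -271.5, 28] 338.45008875074467 284.48643452247455
[436, -274.5, 28] 351.1994747515607 275.32437505955795
[[[383.0, -268.0, 9
[... 227 characters left out ...]
0, -285.0, 92.0], [377.0, -298.0, 104.0]], [[382.0, -270.0, 75.0], [378.0, -281.0, 84.0], [384.0, -285.0, 82.0], [376.0, -299.0, 96.0]], [[380.0, -272.0, 69.0], [383.0, -278.0, 71.0], [384.0, -285.0, 74.0], [395.0, -286.0, 67.0]], [[381.0, -272.0, 59.0], [382.0, -279.0, 62.0], [385.0, -285.0, 65.0], [398.0, -284.0, 55.0]], [[381.0, -272.0, 50.0], [386.0, -277.0, 50.0], [385.0, -286.0, 55.0], [416.0, -272.0, 26.0]], [[394.0, -263.0, 26.0], [399.0, -268.0, 25.0], [403.0, -273.0, 26.0], [405.0, -280.0, 29.0]], [[385.0, -270.0, 27.0], [391.0, -274.0, 25.0], [393.0, -281.0, 28.0], [400.0, -284.0, 26.0]], [[379.0, -275.0, 25.0], [382.0, -281.0, 27.0], [392.0, -282.0, 21.0], [401.0, -284.0, 15.0]]]
```

```bash
python3 - <<'E'
from h import *
im,d,c=load("w2"); P=cloud(d,c)
for v in range(236,360,8): print(v,[tuple(np.round(P[v,u]).astype(int)) for u in (254,264,272,280,290)])
a=cv2.imread("pics/w2.png")[200:370,180:380]; cv2.imwrite("pics/c3.png",cv2.resize(a,None,fx=3,fy=3))
E
```

```text
236 [(np.int64(396), np.int64(-287), np.int64(1)), (np.int64(384), np.int64(-277), np.int64(29)), (np.int64(385), np.int64(-273), np.int64(29)), (np.int64(385), np.int64(-268), np.int64(29)), (np.int64(386), np.int64(-262), np.int64(28))]
244 [(np.int64(402), np.int64(-288), np.int64(1)), (np.int64(389), np.int64(-278), np.int64(29)), (np.int64(390), np.int64(-273), np.int64(29)), (np.int64(390), np.int64(-269), np.int64(29)), (np.int64(391), np.int64(-263), np.int64(28))]
252 [(np.int64(408), np.int64(-288), np.int64(1)), (np.int64(381), np.int64(-276), np.int64(56)), (np.int64(381), np.int64(-272), np.int64(56)), (np.int64(382), np.int64(-268), np.int64(55)), (np.int64(396), np.int64(-263), np.int64(28))]
260 [(np.int64(384), np.int64(-281), np.int64(57)), (np.int64(381), np.int64(-276), np.int64(64)), (np.int64(382), np.int64(-272), np.int64(63)), (np.int64(382), np.int64(-268), np.int64(63)), (np.int64(386), np.int64(-264), np.int64(57))]
268 [(np.int64(385), np.int64(-281), np.int64(64)), (np.int64(382), np.int64(-276), np.int64(70)), (np.int64(381), np.int64(-272), np.int64(71)
[... 2058 characters left out ...]
-276), np.int64(120)), (np.int64(386), np.int64(-275), np.int64(109)), (np.int64(473), np.int64(-282), np.int64(16)), (np.int64(473), np.int64(-276), np.int64(16)), (np.int64(382), np.int64(-266), np.int64(114))]
348 [(np.int64(375), np.int64(-276), np.int64(123)), (np.int64(388), np.int64(-275), np.int64(110)), (np.int64(479), np.int64(-282), np.int64(17)), (np.int64(480), np.int64(-277), np.int64(16)), (np.int64(385), np.int64(-266), np.int64(114))]
356 [(np.int64(375), np.int64(-275), np.int64(126)), (np.int64(382), np.int64(-274), np.int64(119)), (np.int64(382), np.int64(-271), np.int64(119)), (np.int64(382), np.int64(-269), np.int64(120)), (np.int64(382), np.int64(-266), np.int64(119))]
```

View pics/c3.png

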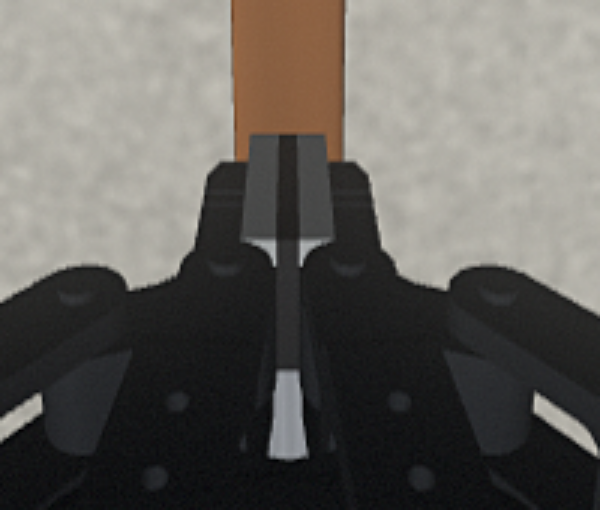

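The crop shows the fingers shut above the handle. Their tips are at about z=50 by both cameras, although the reported TCP is z=3. The real fingertips are therefore about 47 mm short of the reported TCP. I'll open, go down 42 mm while watching the force, then close.

```bash
python3 -c "
from workcell import bot; print(bot.grip_point_offset)"
python3 -m inch '[[60,0,0,0,0,0,0],[60,0,0,0,0,0,0],[60,0,0,0,0,0,0],[60,0,0,0,0,0,0],[60,0,0,0,0,0,0],[60,0,0,0,0,0,0],[60,0,0,0.01,0,0,0],[60,0,0,0.01,0,0,0],[60,0,0,0.01,0,0,0],[60,0,0,0.01,0,0,0]]'
python3 -m inch '[[60,0,0,0.01,0,0,0],[60,0,0,0.01,0,0,0],[60,0,0,0.01,0,0,0],[60,0,0,0,0,0,0]]'
```

```text
18.700000000000003
t: 4.67
eef_pos: [391.5, -271.3, -22.0]
ee_rot: [[-0.995, 0.097, -0.001], [0.097, 0.995, 0.0], [0.001, 0.0, -1.0]]
contact_force: [0.9, -0.9, 0.3]
gripper_width: 0.598
grasp_force: 0.0
t: 5.0
eef_pos: [390.9, -270.8, -40.5]
ee_rot: [[-0.995, 0.097, -0.002], [0.097, 0.995, 0.001], [0.002, 0.001, -1.0]]
contact_force: [-0.1, 0.3, -0.5]
gripper_width: 0.601
grasp_force: 0.0
```

```bash
python3 -m inch '[[0,0,0,0,0,0,0],[0,0,0,0,0,0,0],[0,0,0,0,0,0,0],[0,0,0,0,0,0,0],[0,0,0,0,0,0,0],[0,0,0,0,0,0,0],[0,0,0,0,0,0,0],[0,0,0,0,0,0,0]]'
```

```text
t: 5.67
eef_pos: [392.2, -271.7, -38.7]
ee_rot: [[-0.995, 0.097, 0.001], [0.097, 0.995, -0.001], [-0.001, -0.0, -1.0]]
contact_force: [-0.1, 0.6, 2.8]
gripper_width: 0.241
grasp_force: 59.3
```

Gripped: opening 20 mm, force 59 N. Next I lift, yaw to the case's heading and move in front of the slot.

```bash
python3 -m inch '[[0,0,0,-0.015,0,0,0],[0,0,0,-0.03,0,0,0],[0,0,0,-0.03,0,0,0],[0,0,0,-0.03,0,0,0],[0,0,0,-0.03,0,0,0],[0,0,0,-0.015,0,0,0.05],[0,0,0,0,0,0,0.05]]'
python3 -m inch '[[0,0.011,0.02,0,0,0,0],[0,0.011,0.036,0,0,0,0],[0,0.011,0.037,0,0,0,0],[0,0.011,0.037,0,0,0,0],[0,0.011,0.037,0,0,0,0],[0,0.011,0.037,0,0,0,0],[0,0.011,0.037,0,0,0,0],[0,0.011,0.037,0,0,0,0],[0,0.011,0.037,0,0,0,0],[0,0.011,0.037,0,0,0,0],[0,0.011,0.037,0,0,0,0],[0,0.011,0.037,0,0,0,0],[0,0.012,0.037,0,0,0,0],[0,0.011,0.037,0,0,0,0],[0,0,0.01,0,0,0,0],[0,0,0,0,0,0,0],[0,0,0,0,0,0,0]]'
python3 - <<'E'
from h import *
snap("wrist","w4"); snap("side","s4")
a=cv2.imread("pics/w4.png"); b=cv2.imread("pics/s4.png")[130:270,200:387]
cv2.imwrite("pics/c4.png",np.hstack([cv2.resize(a,(400,300)),cv2.resize(b,(400,300))]))
E
```

```text
t: 6.25
eef_pos: [393.1, -272.4, 53.5]
ee_rot: [[-0.967, 0.255, 0.003], [0.255, 0.967, -0.002], [-0.004, -0.001, -1.0]]
contact_force: [0.2, 0.9, -1.7]
gripper_width: 0.244
grasp_force: 58.8
t: 7.67
eef_pos: [378.7, 47.8, 51.0]
ee_rot: [[-0.968, 0.251, -0.0], [0.251, 0.968, -0.001], [0.0, -0.001, -1.0]]
contact_force: [-0.4, 0.2, -2.4]
gripper_width: 0.243
grasp_force: 59.1
```

View pics/c4.png

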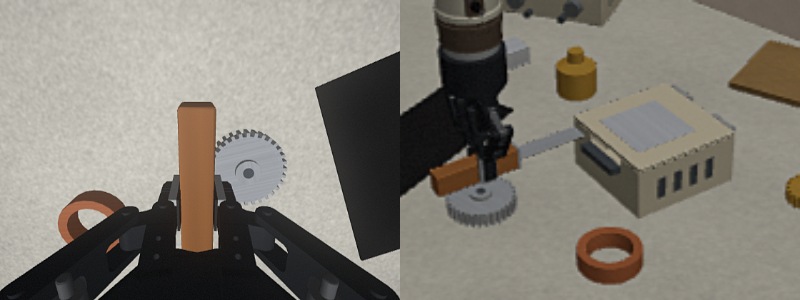

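The wrist view shows the bar held straight in the hand. In the side view the blade is level, well above the gear, and pointing at the slot and dark ledge (crop 600,155). Now I'll measure the blade against the ledge.

```bash
python3 - <<'E'
from h import *
im,d,c=load("s4"); P=cloud(d,c); s=bot.observe(); e=s["eef_pos"]; R=np.array(s["ee_rot"])
H,S,V=cv2.split(cv2.cvtColor(im,cv2.COLOR_RGB2HSV))
F=lambda q:(q-e)@np.c_[-R[:,0],R[:,1],[0,0,1]]   # bar-ish axes: fwd, left, up
g=P.copy(); L=F(g.reshape(-1,3)).reshape(g.shape)
mb=np.zeros(d.shape,bool); mb[185:207,255:287]=1
q=L[mb&(abs(L[...,2]-53)<20)&(S<60)&(abs(L[...,1])<25)]; print('blade',len(q),np.percentile(q,[2,50,98],axis=0).round(1))
A=np.c_[q[:,0],np.ones(len(q))]; print('slope z, y vs fwd',np.linalg.lstsq(A,q[:,1:],rcond=None)[0].round(3))
h=L[165:235,205:300]; hb=h[(S[165:235,205:300]>110)&(H[165:235,205:300]<25)&(abs(h[...,2]-53)<30)&(abs(h[...,1])<30)]
print('handle',len(hb),np.percentile(hb,[2,50,98],axis=0).round(1))
ml=np.zeros(d.shape,bool); ml[188:216,282:305]=1
l=P[ml&(V<70)&(d>0)]; print('ledge world',len(l),np.median(l,0).round(1)); l=F(l); print(np.percentile(l,[5,50,95],axis=0).round(1))
# case front-face: cream pixels below cover on front side
top=(abs(P[...,2]-76)<7)&(d>0); top[:,:]&=True; m=np.zeros(d.shape,np.uint8); m[160:235,270:362]=1
t=cv2.morphologyEx(top.astype(np.uint8)&m,cv2.MORPH_OPEN,np.ones((5,5)))
cs,_=cv2.findContours(t,cv2.RETR_EXTERNAL,cv2.CHAIN_APPROX_NONE); k=max(cs,key=cv2.contourArea)[:,0]
r=cv2.minAreaRect(plane(k,76,c)[:,:2].astype(np.float32)); print('top',r)
for a,yaw in((np.array([619,-18.]),-14.4),):
    y=np.radians(yaw); f=a-75*np.array([np.cos(y),np.sin(y)]); print('slot in tool',F(np.array([*f,64.])).round(1))
E
```

```text
blade 191 [[ 44.4 -14.7  49. ]
 [ 90.4  -3.2  53.5]
 [134.1  11.   57.9]]
slope z, y vs fwd [[ 5.7000e-02 -9.0000e-03]
 [-7.4470e+00  5.4381e+01]]
handle 382 [[-63.2 -15.   41.2]
 [-28.4  -9.9  58.7]
 [ 41.2   8.9  68.1]]
ledge world 203 [538.9  10.   55.8]
[[157.  -37.2 -42.2]
 [167.3   4.3   4.9]
 [174.2  58.6  21.8]]
top ((616.5977783203125, -22.101516723632812), (157.28341674804688, 161.4561767578125), 75.73120880126953)
slot in tool [174.   -2.6  13.1]
```

```bash
python3 -m inch '[[0,0,-0.002,0.02,0,0,0],[0,0,0,0.023,0,0,0],[0,0,0,0.023,0,0,0],[0,0,0,0,0,0,0],[0,0,0,0,0,0,0]]'
python3 -m inch '[[0,-0.015,0,0,0,0,0],[0,-0.015,0,0,0,0,0],[0,-0.015,0,0,0,0,0],[0,-0.015,0,0,0,0,0],[0,-0.015,0,0,0,0,0],[0,-0.015,0,0,0,0,0],[0,0,0,0,0,0,0]]'
python3 -m inch '[[0,-0.015,0,0,0,0,0],[0,-0.015,0,0,0,0,0],[0,-0.02,0,0,0,0,0],[0,0,0,0,0,0,0],[0,0,0,0,0,0,0]]'
python3 - <<'E'
from h import *
snap("wrist","w5"); snap("side","s5");snap("scene","sc5")
a=cv2.imread("pics/sc5.png")[200:340,200:387]; b=cv2.imread("pics/s5.png")[130:270,200:387]
cv2.imwrite("pics/c5.png",np.hstack([cv2.resize(a,(400,300)),cv2.resize(b,(400,300))]))
E
```

```text
t: 8.18
eef_pos: [377.6, 45.9, 10.9]
ee_rot: [[-0.967, 0.253, -0.002], [0.253, 0.967, -0.0], [0.002, -0.001, -1.0]]
contact_force: [0.8, 0.4, -1.3]
gripper_width: 0.247
grasp_force: 59.1
t: 8.77
eef_pos: [433.8, 33.0, 11.7]
ee_rot: [[-0.968, 0.252, 0.003], [0.252, 0.968, 0.0], [-0.003, 0.001, -1.0]]
contact_force: [-0.1, 0.2, -1.3]
gripper_width: 0.245
grasp_force: 59.1
t: 9.18
eef_pos: [460.4, 25.7, 11.2]
ee_rot: [[-0.968, 0.252, 0.0], [0.252, 0.968, 0.0], [-0.0, 0.0, -1.0]]
contact_force: [-0.6, -0.5, -2.0]
gripper_width: 0.25
grasp_force: 59.1
```

View pics/c5.png

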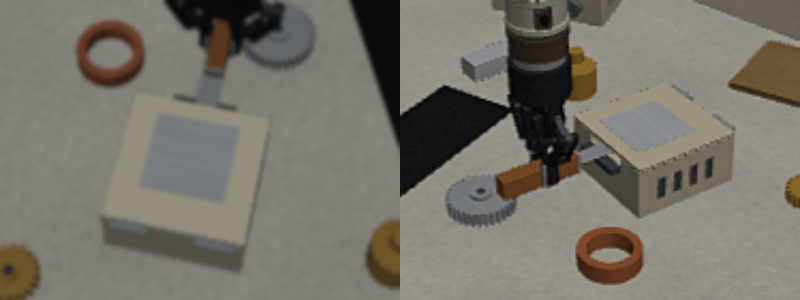

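The blade is in the slot, with the tip about 46 mm inside. Now I lever nose-up by 10° and measure the cover.

```bash
python3 -m inch '[[0,-0.004,0,0,0,-0.028,0],[0,-0.004,0,0,0,-0.028,0],[0,-0.004,0,0,0,-0.028,0],[0,-0.004,0,0,0,-0.028,0],[0,0,0,0,0,0,0],[0,0,0,0,0,0,0]]'
cat > m.py <<'E'
from h import *
s=bot.observe(); e=np.array(s["eef_pos"]); R=np.array(s["ee_rot"])
y=np.radians(-14.4); f=np.array([np.cos(y),np.sin(y),0]); hg=np.array([619+75*f[0],-18+75*f[1],73])
grip=e-R[:,2]*52.7; tip=grip-R[:,0]*135
def rel(p): return round(float((p-hg)@f),1),round(float(p[2]-73),1)
print('grip',grip.round(1),'tip',tip.round(1),'tip rel hinge',rel(tip))
im,d,c=snap("side","sm"); P=cloud(d,c); L=(P-hg); a=L@f; b=L@np.array([-f[1],f[0],0]); z=L[...,2]
# cover points: within width, above the housing top
m=(d>0)&(abs(b)<70)&(z>8)&(abs(np.hypot(a,z)-115)<33)&(a<60); S=cv2.cvtColor(im,cv2.COLOR_RGB2HSV)[...,2]; m&=S>90
g=np.hypot(a[m],z[m]); th=np.arctan2(z[m],-a[m]); print('cover angle est',m.sum(),np.percentile(th,[10,25,50,75,90]).round(2))
tip_up=tip+R[:,2]*-1.5; r=rel(tip_up); print('angle from tip',np.arctan2(r[1]+3,-r[0]))
import sys
if len(sys.argv)>1:
    prev=None; T0=np.array(r)
    for th in map(float,sys.argv[2:]):
        sd=float(sys.argv[1]); C=np.array([-sd*np.cos(th)-3*np.sin(th),sd*np.sin(th)-3*np.cos(th)])
        D=C-T0; w=f*D[0]+np.array([0,0,D[1]]); t=R.T@w; print(th,'mm',D.round(1),'tool frac',(t/600).round(4)); T0=C
E
python3 m.py 104 0.4 0.6 0.8 1.0 1.2 1.4 1.6 1.8
```

```text
t: 9.83
eef_pos: [467.7, 23.6, 11.8]
ee_rot: [[-0.953, 0.251, 0.167], [0.247, 0.968, -0.044], [-0.173, -0.0, -0.985]]
contact_force: [0.1, 0.1, -1.9]
gripper_width: 0.245
grasp_force: 59.0
grip [458.8  25.9  63.7] tip [587.5  -7.5  87.1] tip rel hinge (-108.1, 14.1)
cover angle est 578 [0.18 0.19 0.2  0.2  0.21]
angle from tip 0.16993189953042362
0.4 mm [11.4 22.1] tool frac [-0.0252  0.     -0.033 ]
0.6 mm [ 9.4 18.5] tool frac [-0.0208  0.     -0.0277]
0.8 mm [12.9 16.3] tool frac [-0.0259  0.     -0.023 ]
1.0 mm [15.9 13.4] tool frac [-0.0299  0.0001 -0.0174]
1.2 mm [18.2 10. ] tool frac [-0.0328  0.0001 -0.0111]
1.4 mm [19.8  6.1] tool frac [-0.0344  0.0001 -0.0043]
1.6 mm [20.7  2.1] tool frac [-0.0345  0.0001  0.0026]
1.8 mm [20.7 -2.1] tool frac [-0.0333  0.0001  0.0094]
```

The cover is up 0.19 rad, matching the tip position. I'll follow the arc.

```bash
python3 -m inch '[[0,-0.0126,0,-0.0165,0,0,0],[0,-0.0126,0,-0.0165,0,0,0],[0,0,0,0,0,0,0],[0,0,0,0,0,0,0],[0,-0.0104,0,-0.0138,0,0,0],[0,-0.0104,0,-0.0138,0,0,0],[0,-0.013,0,-0.0115,0,0,0],[0,-0.013,0,-0.0115,0,0,0],[0,0,0,0,0,0,0],[0,0,0,0,0,0,0]]'
python3 m.py 104 1.0 1.2 1.4 1.6 1.8 1.85
```

```text
t: 10.72
eef_pos: [502.3, 14.8, 68.7]
ee_rot: [[-0.953, 0.252, 0.17], [0.248, 0.968, -0.044], [-0.176, 0.0, -0.984]]
contact_force: [0.5, 0.4, -1.4]
gripper_width: 0.243
grasp_force: 59.1
grip [493.3  17.1 120.6] tip [621.9 -16.4 144.3] tip rel hinge (-72.6, 71.3)
cover angle est 157 [0.45 0.5  0.59 0.71 0.83]
angle from tip 0.8055838466217013
1.0 mm [14.1 13.1] tool frac [-0.0269  0.0001 -0.0174]
1.2 mm [18.2 10. ] tool frac [-0.0328  0.0001 -0.011 ]
1.4 mm [19.8  6.1] tool frac [-0.0344  0.0001 -0.0043]
1.6 mm [20.7  2.1] tool frac [-0.0345  0.0001  0.0027]
1.8 mm [20.7 -2.1] tool frac [-0.0333  0.0001  0.0095]
1.85 mm [ 5.1 -1.2] tool frac [-0.008   0.      0.0034]
```

```bash
cat > ang.py <<'E'
from h import *
y=np.radians(-14.4); f=np.array([np.cos(y),np.sin(y),0]); hg=np.array([619+75*f[0],-18+75*f[1],73])
for n in("side","scene"):
    im,d,c=snap(n,"a_"+n); L=cloud(d,c)-hg; a=L@f; b=L@np.array([-f[1],f[0],0]); z=L[...,2]
    m=(d>0)&(abs(b+45)<25)&(np.hypot(a,z)<155)&(z>20)
    print(n,m.sum(),'angles',np.percentile(np.arctan2(z[m],-a[m]),[5,25,50,75,95]).round(2),'r max',np.percentile(np.hypot(a,z)[m],98).round())
E
python3 ang.py
```

```text
side 76 angles [0.76 0.8  0.82 0.84 0.86] r max 152.0
scene 1289 angles [0.81 0.84 0.85 0.87 0.91] r max 152.0
```

Cover at 0.82. Carrying on to past upright.

```bash
python3 -m inch '[[0,-0.0135,0,-0.0087,0,0,0],[0,-0.0135,0,-0.0087,0,0,0],[0,-0.0164,0,-0.0055,0,0,0],[0,-0.0164,0,-0.0055,0,0,0],[0,-0.0172,0,-0.0022,0,0,0],[0,-0.0172,0,-0.0022,0,0,0],[0,-0.0172,0,0.0013,0,0,0],[0,-0.0172,0,0.0013,0,0,0],[0,-0.0166,0,0.0047,0,0,0],[0,-0.0166,0,0.0047,0,0,0],[0,0,0,0,0,0,0],[0,0,0,0,0,0,0],[0,0,0,0,0,0,0]]'
python3 ang.py
```

```text
t: 11.95
eef_pos: [592.0, -8.7, 98.0]
ee_rot: [[-0.953, 0.252, 0.169], [0.248, 0.968, -0.044], [-0.175, -0.0, -0.985]]
contact_force: [-0.3, 0.1, -1.3]
gripper_width: 0.245
grasp_force: 59.1
side 653 angles [1.59 1.77 1.8  1.82 1.85] r max 150.0
scene 273 angles [1.81 1.83 1.84 1.85 1.85] r max 152.0
```

Cover at about 1.8 rad. Next I retreat, level the bar and yaw to the mat's heading (+9.7°).

```bash
python3 -m inch '[[0,0.02,0,0,0,0,0],[0,0.033,0,0,0,0,0],[0,0.033,0,0,0,0,0],[0,0.033,0,0,0,0,0],[0,0.033,0,0,0,0,0],[0,0.033,0,0,0,0,0],[0,0.015,0,0,0,0,0],[0,0,0,0,0,0.028,0],[0,0,0,0,0,0.028,0],[0,0,0,0,0,0.028,0],[0,0,0,0,0,0.028,0],[0,0,0,0,0,0,-0.054],[0,0,0,0,0,0,-0.054],[0,0,0,0,0,0,-0.054],[0,0,0,0,0,0,-0.054],[0,0,0,0,0,0,-0.054],[0,0,0,0,0,0,0],[0,0,0,0,0,0,0]]'
python3 - <<'E'
from h import *
s=bot.observe(); e=np.array(s["eef_pos"]); R=np.array(s["ee_rot"]); grip=e-R[:,2]*52.7
print(grip, (R.T@(np.array([425.5,267,grip[2]])-grip)/600).round(4), np.degrees(np.arctan2(-R[1,0],-R[0,0])))
E
python3 ang.py
```

```text
t: 13.55
eef_pos: [478.5, 21.1, 77.5]
ee_rot: [[-0.986, -0.167, 0.001], [-0.167, 0.986, -0.0], [-0.001, -0.0, -1.0]]
contact_force: [-0.1, -1.0, -1.8]
gripper_width: 0.246
grasp_force: 59.1
[478.38842137  21.06608127 130.19287567] [ 1.860e-02  4.188e-01 -2.000e-04] 9.59802372849855
side 618 angles [1.68 1.78 1.81 1.83 1.85] r max 148.0
scene 264 angles [1.81 1.83 1.84 1.85 1.85] r max 152.0
```

```bash
python3 -m inch '[[0,0.0015,0.02,0,0,0,0],[0,0.0015,0.035,0,0,0,0],[0,0.0015,0.035,0,0,0,0],[0,0.0015,0.035,0,0,0,0],[0,0.0015,0.035,0,0,0,0],[0,0.0015,0.035,0,0,0,0],[0,0.0015,0.035,0,0,0,0],[0,0.0015,0.035,0,0,0,0],[0,0.0015,0.035,0,0,0,0],[0,0.0015,0.035,0,0,0,0],[0,0.0015,0.035,0,0,0,0],[0,0.0015,0.035,0,0,0,0],[0,0,0.014,0,0,0,0],[0,0,0,0.03,0,0,0],[0,0,0,0.035,0,0,0],[0,0,0,0.035,0,0,0],[0,0,0,0.035,0,0,0],[0,0,0,0.025,0,0,0],[0,0,0,0,0,0,0],[0,0,0,0,0,0,0]]'
python3 - <<'E'
from h import *
s=bot.observe(); e=np.array(s["eef_pos"]); print('bar mid z by eef',e[2]+52.7)
im,d,c=snap("scene","sc7"); im2,d2,c2=snap("wrist","w7")
a=cv2.imread("pics/sc7.png")[170:310,320:507]; b=cv2.imread("pics/w7.png")
cv2.imwrite("pics/c7.png",np.hstack([cv2.resize(a,(400,300)),cv2.resize(b,(400,300))]))
for i,dd,cc in((im,d,c),(im2,d2,c2)):
    H,S,V=cv2.split(cv2.cvtColor(i,cv2.COLOR_RGB2HSV)); P=cloud(dd,cc)
    m=(dd>0)&(S>110)&(H<25)&(abs(P[...,0]-415)<90)&(abs(P[...,1]-266)<60); q=P[m]; print('handle',len(q),np.percentile(q,[3,50,97],axis=0).round(1).tolist())
    m=(V<45)&(P[...,2]<12)&(abs(P[...,0]-460)<160)&(abs(P[...,1]-273)<110); print('mat z',np.median(P[m][:,2]))
E
```

```text
t: 15.32
eef_pos: [423.8, 266.5, -19.4]
ee_rot: [[-0.986, -0.168, -0.002], [-0.168, 0.986, -0.001], [0.002, -0.001, -1.0]]
contact_force: [1.0, 0.1, -1.2]
gripper_width: 0.243
grasp_force: 59.2
bar mid z by eef 33.28909559673595
handle 209 [[385.2, 246.0, 4.5], [440.7, 267.7, 46.9], [460.7, 284.0, 91.0]]
mat z 4.733748907844301
handle 10195 [[363.3, 249.4, 44.2], [401.9, 263.6, 49.1], [457.1, 278.5, 50.2]]
mat z 4.901410497186134
```

View pics/c7.png

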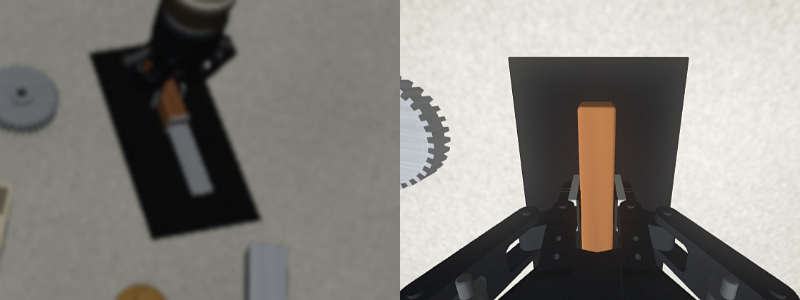

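The bar lies over the mat's centre line with margin all round. Measured clearance is about 15 mm, so I lower gently.

```bash
python3 -m inch '[[0,0,0,0.008,0,0,0],[0,0,0,0.008,0,0,0],[0,0,0,0.005,0,0,0],[0,0,0,0.001,0,0,0],[0,0,0,0,0,0,0],[0,0,0,0,0,0,0]]'
python3 -m inch '[[0,0,0,0.002,0,0,0],[0,0,0,0.002,0,0,0],[0,0,0,0,0,0,0],[0,0,0,0,0,0,0]]'
```

```text
t: 15.92
eef_pos: [424.7, 267.0, -32.1]
ee_rot: [[-0.986, -0.169, -0.0], [-0.169, 0.986, -0.0], [0.0, -0.0, -1.0]]
contact_force: [-0.2, -0.1, -2.1]
gripper_width: 0.246
grasp_force: 59.2
t: 16.25
eef_pos: [424.7, 267.0, -34.5]
ee_rot: [[-0.986, -0.169, -0.0], [-0.169, 0.986, -0.0], [0.0, -0.0, -1.0]]
contact_force: [-0.1, -0.1, -2.1]
gripper_width: 0.249
grasp_force: 59.2
```

```bash
python3 -m inch '[[0,0,0,0.002,0,0,0],[0,0,0,0,0,0,0],[0,0,0,0,0,0,0]]'
```

```text
t: 16.5
eef_pos: [424.8, 267.1, -34.7]
ee_rot: [[-0.986, -0.169, 0.0], [-0.169, 0.986, 0.0], [-0.0, 0.0, -1.0]]
contact_force: [-1.9, -1.3, 5.2]
gripper_width: 0.247
grasp_force: 60.2
```

Contact: the force turned to +5 N and z stopped. I release, partly open first, then rise.

```bash
python3 -m inch '[[40,0,0,0,0,0,0],[60,0,0,0,0,0,0],[60,0,0,0,0,0,0],[60,0,0,0,0,0,0],[60,0,0,0,0,0,0],[60,0,0,-0.01,0,0,0],[60,0,0,-0.02,0,0,0],[60,0,0,-0.03,0,0,0],[60,0,0,-0.03,0,0,0],[60,0,0,-0.03,0,0,0],[60,0,0,-0.03,0,0,0],[60,0,0,-0.03,0,0,0],[60,0,0,-0.03,0,0,0],[60,0,0,0,0,0,0],[60,0,0,0,0,0,0]]'
python3 - <<'E'
from h import *
im,d,c=snap("wrist","w8"); P=cloud(d,c); H,S,V=cv2.split(cv2.cvtColor(im,cv2.COLOR_RGB2HSV))
y=np.radians(9.7); L=P-[460,273,0]; a=L@[np.cos(y),np.sin(y),0]; b=L@[-np.sin(y),np.cos(y),0]
m=(d>0)&(abs(a)<140)&(abs(b)<70)&(P[...,2]>12)&(P[...,2]<45)
for v in (a,b,P[...,2]): print(np.percentile(v[m],[1,50,99]).round(1))
E
python3 ang.py
```

```text
t: 17.75
eef_pos: [425.6, 267.6, 91.5]
ee_rot: [[-0.986, -0.169, 0.003], [-0.169, 0.986, 0.002], [-0.003, 0.001, -1.0]]
contact_force: [0.8, -0.8, -1.0]
gripper_width: 0.594
grasp_force: 0.0
[-98.  -18.7  98.6]
[-10.8   0.2  12. ]
[19.1 32.3 34.4]
side 627 angles [1.69 1.77 1.81 1.83 1.85] r max 148.0
scene 269 angles [1.81 1.83 1.84 1.85 1.85] r max 152.0
```

The bar lies ±98 mm along the mat and about ±12 mm across it, with its top at 32 mm (mid-height 18 mm). The cover is at about 1.8 rad.

```bash
python3 -c "
from workcell import bot; print(bot.finish_job())"
```

```text
the job is handed in; nothing more can be done
None
```

I levered the cover open with the pry bar, and it stands at about 1.8 rad. The bar lies released on the mat, and the job was handed in at about 18 s; no verdict was returned, and I didn't re-measure the bystanders at the end.

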